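# Unbridge a chandelier stem and hold it up level

### The arm

A 6-joint arm with a two-finger parallel gripper is mounted at the origin on the work surface. World frame = base frame: x ahead of the robot, y to its left, z up, the work surface at z = 0. Lengths are in m, angles in rad, forces in N, time in s.
With the tool pointing down it reaches from about 0.225 to 0.875 m from the base axis. Payload 3.4 kg.
Tool frame: the origin (TCP) lies between the finger pads; the fingertips stand 17 mm ahead of it and the grasp point (between the pads) lies 2 mm behind it (arm.tips_ahead is the distance from the TCP to the fingertips, in m); z points along the fingers, y is the line along which they close (so a half turn about z gives the same grasp; the last joint's range is limited). The gripper opens to 85 mm and grips with 20 to 120 N. Pads are 22 mm wide; open, the fingers measure 114 mm over their backs; the gripper's body (76 mm by 85 mm) begins 54 mm behind the grasp point. The pads swing forward as they close: fully open they stand 13 mm farther back than shut.
Start: joints at [0.998, 0.276, 1.505, -0, 1.361, -0.121], TCP at [0.251, 0.517, 0.248] pointing down, gripper open.
Joint ranges: [-2.89, 2.89], [-0.75, 2.08], [0.22, 2.7], [-1.18, 4.32], [0.11, 2.71], [-2.7, 2.7]. Speed limits (rad/s): [2.57, 2.57, 3.14, 3.14, 3.14, 3.14].

### API

Orientations are given as a unit quaternion [x, y, z, w].
In Python, from station import arm, cams, order gives the robot as it stands.
- The arm moves only by the tool carry_out, never from a script. Its argument "targets" is text: rows parted by semicolons, each of 5 numbers parted by spaces: the gripper's target within -1 to 1 (shut at 1, half-way at 0, fully open at -1), then the shift along the tool's x, y, z in mm, then the turn about the tool's z in degrees. In form: jaw tx ty tz turn; .... A call has 1 to 20 rows; each row shifts and turns the commanded pose from where the row before left it, along the tool's axes as they then stand; what a row does not reach is not made up. A row lasts 1/8 s, in which the tool goes at most 62.5 mm and 10.7 degrees, less where a joint would pass 70% of its speed; a pose out of reach is approached as far as the arm can. A call with a gripper value outside its range is refused whole. The fingers move at their own pace and stop on an object; the grip force is fixed at half the most. Time passes only in rows, so rows that do not move let the fingers close. It gives the time, the measured TCP pose, the force, the opening and the grip force at its end, in the units of the state.
- arm.observe(): the state, without advancing time (a new reading comes with each control period).
- cams.grab_frame(name): name is "scene" or "top"; returns the picture (420x560x3 uint8, red, green, blue); there is no depth.
- cams.get_calibration(name): a dict with "fx", "fy", "cx", "cy" (pixels), "k1" (the pictures are not rectified: a ray, as slopes to the right and down, at radius r is drawn at 1 + k1 r^2 times it, then the intrinsics apply), "world_to_cam" (4x4, takes a point from world to camera coordinates). Camera axes: x right, y down, z forward; pixel columns grow to the right and rows downward; lengths in m; the calibration is good to about 2 mm. A picture is of the moment at which its call begins. get_calibration takes no time and is no camera call.
- order.finish_job(): hands the job in; it is judged then, once.
Trained networks look in the newest picture that a camera, given by its name, has taken for a name from the list of things; names that differ only in an ending like _2 or _b are one class to them, and where a whole thing is asked for, a point or a joint stands for the part that bears it (a point fixed in the world has none). Each returns a list of dicts, best first, with "p" (0 to 1); they miss things now and then, are a little off and sometimes report something else, mostly with a low value. They report only what shows in the picture. A call takes as long as a camera call.
- cams.boxes_of(camera, query): "rect" ([centre column, centre row, width, height] in pixels, round what is visible of it).
- cams.tip_of(camera, query): "centre" ([row, column] in pixels: a listed point, or the origin of a listed thing).
The state is a dict: "clock": time; "q": joint angles; "joint_velocities": joint speeds; "tau": joint torques, N m; "tcp_pos": TCP position; "eef_rot": TCP orientation; "ft_force": force on the tool from outside, world axes, zero at the start; "torque": the same for the moment, N m; "gripper_width": finger opening in m; "grasp_force": force on a finger pad.
Only numpy, scipy, OpenCV 4.12 (cv2) and the standard library are available. Lean on these libraries where they do the work, as an engineer would, in place of code of your own. Each camera call takes 0.05 s, during which the arm holds its last target. There are 200 camera calls.

### The job

Lift the wooden hold-down bridge off the chandelier stem and stand it upright on the bench, off the stand, leaving the stem lying in its rests. Then pick up the stem, raise it at least 10 cm straight up out of its rests without letting it tip, and hold it still and level above the stand for at least two seconds; finish while still holding it up like that. Leave the brass cup, the glass dish and the jar where they are.

Things in the scene. Friction and masses are not known exactly. Their poses are not given: they have to be found in the camera images.
- stand: Plywood stand, fixed to the bench: a base board 210 x 110 x 20 mm with two felt-lined V rests, 16 mm thick, centred 70 mm either side of the middle; their tops are 84 mm above the bench and 49 mm wide. Origin: centre of the underside, at bench height. Its x axis runs along the stem, y across it, z up.
- stem: Chandelier stem, pale glass and brass, 344 mm long, 0.4 to 0.65 kg, round about its x axis, lying level in the rests, axis 80 mm above the bench. Origin: on the axis, middle of its plain brass collar (30 mm diameter, 44 mm long), which is its balance point, midway between the rests. 24 mm glass rods reach 98 mm either side, each with a 32 mm bead 28 to 36 mm from the middle. Gripped off it, it tips.
- bulb_end (a point): The stem's short end, on its axis 156 mm from the collar's middle towards the stem's -x: a brass stub 16 mm in diameter behind a wide glass bulb (76 mm diameter, 98 to 142 mm from the middle).
- slim_end (a point): The stem's long end, on its axis 188 mm from the collar's middle towards the stem's +x: a brass end 22 mm in diameter behind a slim glass baluster (48 mm diameter, 98 to 158 mm from the middle).
- bridge: Loose wooden bridge, 0.13 to 0.21 kg: an upside-down U standing on the base board astride the collar, not touching it. Origin: between the feet, at their underside (20 mm above the bench). x along the stem, y across, z up. Legs 36 (x) by 12 mm (y), 40 mm apart; outer width 64 mm; ceiling 80 mm above the feet; grip tab on top 36 (x) by 18 mm (y), 94 to 130 mm above the feet. Feet clear the collar 80 mm up.
- cup: Bystander: loose brass lamp cup standing on a 48 mm round foot, 62 mm tall. Origin: centre of the underside.
- dish: Bystander: loose pale glass drip dish, 96 mm across, 28 mm tall. Origin: centre of the underside.
- jar: Bystander: loose closed glass jar with a steel cap, 56 mm diameter, 60 mm tall. Origin: centre of the underside.

How it is judged:
On the way, in this order (a step that is already met when the one before it is completed fails the run):
1. the bridge stands on the bench, let go, with the stem still lying in its rests (height (world z) of bridge below 0.012 m and angle between bridge's own z axis and vertical below 0.2 rad and linear speed of bridge below 0.03 m/s and contact force between bridge and the arm below 0.2 N and contact force between bridge and stand below 0.2 N and contact force between bridge and stem below 0.2 N and height (world z) of stem below 0.095 m and horizontal distance between stem and stand below 0.03 m), for 0.2 s.
2. the stem is held still and level at least 9 cm above its resting height, over the stand, for two seconds (height (world z) of stem above 0.17 m and horizontal distance between stem and stand below 0.08 m and angle between stem's own x axis and vertical between 1.4508 and 1.6908 rad and linear speed of stem below 0.03 m/s and angular speed of stem below 0.25 rad/s and contact force between stem and the fingers above 1 N and contact force between stem and stand below 0.1 N and contact force between stem and bridge below 0.1 N), for 2 s.
At the end, for the whole second after the job is handed in: Fingers hold the stem, axis 170 mm or more above the bench, level within 0.12 rad, under 0.03 m/s and 0.25 rad/s, middle within 80 mm of the stand's, not touching stand or bridge; bridge upright (0.2 rad) on the bench (feet under 12 mm), still, not touched by arm, stand or stem (all of step 2 and height (world z) of bridge below 0.012 m and angle between bridge's own z axis and vertical below 0.2 rad and linear speed of bridge below 0.03 m/s and contact force between bridge and the arm below 0.2 N and contact force between bridge and stand below 0.2 N and contact force between bridge and stem below 0.2 N); the arm keeps its last pose, push and grip.
It fails at once if the stem tips more than 20 degrees from level (angle between stem's own x axis and vertical below 1.2208 rad or angle between stem's own x axis and vertical above 1.9208 rad).
It fails at once if the cup, the dish or the jar is moved more than 30 mm (distance of any of cup, dish, jar from where it was at the start of the episode above 0.03 m).
It also fails if it takes over 58 s, if anything falls off the work surface, if the arm or the gripper's body presses on something with over 40 N, if the wrist force passes 120 N, or if a joint passes its speed limit or range.

## Working session

There is one attempt and no reset: what is moved stays moved. The work goes in short steps, Python scripts to look and compute and a tool call to move; the robot and the scene stay as the last step left them, time stands still between calls to the robot, and variables do not carry over. Pictures are saved under pics/ and viewed, at most 10 in all, crops included, and the job is handed in when it is done.

Besides the shell and the picture viewer there is one more tool, called after "Call:" by a JSON object that holds its "op" and its "data", one argument or row to a line. carry_out: Moves the arm, as the interface text tells. Its arguments: {"type":"object","properties":{"targets":{"type":"string"}},"required":["targets"]}

```bash
mkdir -p pics
cat > h.py <<'E'
from station import arm,cams,order
import numpy as np,cv2
def ray(cam,uv):
    c=cams.get_calibration(cam);T=np.array(c["world_to_cam"])
    d=np.array([(uv[0]-c["cx"])/c["fx"],(uv[1]-c["cy"])/c["fy"]]);s=d.copy()
    for _ in range(20): s=d/(1+c["k1"]*(s@s))
    R=T[:3,:3];return -R.T@T[:3,3],R.T@np.array([s[0],s[1],1])
def at(cam,uv,z):
    o,d=ray(cam,uv);return o+d*(z-o[2])/d[2]
def proj(cam,p):
    c=cams.get_calibration(cam);T=np.array(c["world_to_cam"])
    q=T[:3,:3]@np.array(p)+T[:3,3];s=q[:2]/q[2];s=s*(1+c["k1"]*(s@s))
    return np.array([s[0]*c["fx"]+c["cx"],s[1]*c["fy"]+c["cy"]])
E
python3 - <<'E'
from h import *
np.set_printoptions(precision=3,suppress=True)
ims=[cams.grab_frame(c) for c in("scene","top")]
for c,i in zip(("scene","top"),ims): cv2.imwrite(f"pics/{c}1.png",i[:,:,::-1])
Z=dict(stand=0,stem=.08,bulb_end=.08,slim_end=.08,bridge=.02,cup=0,dish=0,jar=0)
for c in("scene","top"):
  for n,z in Z.items():
    for d in cams.tip_of(c,n)[:2]:
      uv=d["centre"][::-1]; print(c,n,round(d["p"],2),np.round(uv,1),at(c,uv,z))
s=arm.observe();print(s["clock"],s["tcp_pos"],s["eef_rot"],s["gripper_width"])
E
```

```text
scene stand 0.97 [264.9 216.3] [ 0.557 -0.091  0.   ]
scene stand 0.35 [263.2 215.1] [ 0.553 -0.098  0.   ]
scene stem 0.68 [265.8 195.3] [ 0.563 -0.083  0.08 ]
scene bulb_end 0.74 [221.3 184.7] [ 0.555 -0.238  0.08 ]
scene slim_end 0.94 [323.  208.9] [0.574 0.1   0.08 ]
scene slim_end 0.49 [272.  266.1] [0.867 0.068 0.08 ]
scene bridge 0.57 [266.8 216.2] [ 0.583 -0.072  0.02 ]
scene bridge 0.57 [267.7 196.1] [ 0.473 -0.118  0.02 ]
scene cup 0.58 [422.3 267.5] [0.632 0.398 0.   ]
scene dish 0.66 [271.1 265.8] [ 0.775  0.024 -0.   ]
scene dish 0.36 [266.9 218.4] [ 0.566 -0.08   0.   ]
scene jar 0.86 [170.9 214.3] [ 0.655 -0.368  0.   ]
scene jar 0.66 [216.4 185.6] [ 0.441 -0.324  0.   ]
top stand 0.65 [319.  244.5] [ 0.567 -0.074  0.   ]
top stem 0.88 [322.1 244.9] [ 0.567 -0.077  0.08 ]
top stem 0.59 [284.1 170. ] [0.765 0.022 0.08 ]
top bulb_end 0.89 [382.9 244.8] [ 0.567 -0.235  0.08 ]
top slim_end 0.79 [255.2 246.8] [0.562 0.098 0.08 ]
top bridge 0.55 [322.6 244.6] [ 0.567 -0.082  0.02 ]
top cup 0.75 [151.5 223.9] [0.626 0.398 0.   ]
top dish 0.6 [283.1 170.9] [0.775 0.027 0.   ]
top jar 0.73 [421.3 210.9] [ 0.66 -0.36  0.  ]
0.9 [0.251 0.517 0.248] [0.224 0.975 0.    0.   ] 0.08556969374582211
```

View pics/scene1.png

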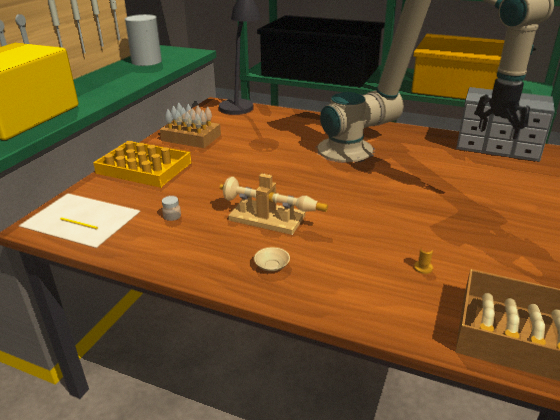

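View pics/top1.png

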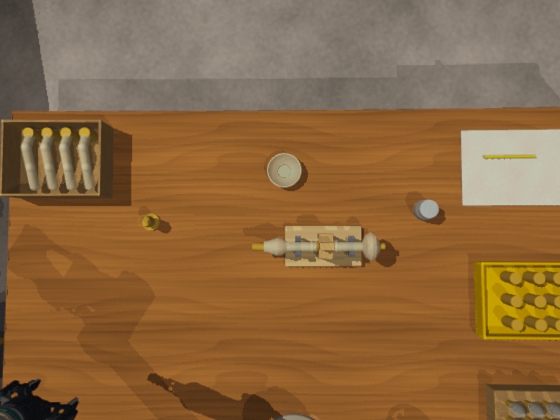

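The scene view shows the stand near (265,215) with the stem along world y, and the slim end at (323,209). In the top view the stem runs from (255,247) to (383,245), with the bridge tab at about (325,245). The jar, dish and cup are well clear. Next I'll overlay the model at a guessed pose.

```bash
cat > ov.py <<'E'
from h import *
def draw(x,y,yaw,name,bx=None,by=None,byaw=None):
    outs=[]
    if bx is None: bx,by,byaw=x,y,yaw
    for c,(u0,v0,u1,v1) in dict(top=(240,205,400,285),scene=(205,165,345,240)).items():
        im=cv2.imread(f"pics/{c}1.png");k=5
        im=cv2.resize(im[v0:v1,u0:u1],None,fx=k,fy=k,interpolation=cv2.INTER_CUBIC)
        def poly(P,z,col,x=x,y=y,yaw=yaw,closed=True):
            a=np.radians(yaw);R=np.array([[np.cos(a),-np.sin(a)],[np.sin(a),np.cos(a)]])
            q=[(proj(c,[*(R@np.array(p)+[x,y]),z])-[u0-.5,v0-.5])*k for p in P]
            cv2.polylines(im,[np.int32(q)],closed,col,1)
        r=lambda a,b:[(-a,-b),(a,-b),(a,b),(-a,b)]
        poly(r(.105,.055),.02,(0,0,255))
        poly([(-.156,0),(.188,0)],.08,(255,0,0),closed=False)
        for z in(.114,.15):poly(r(.018,.009),z,(0,255,0),bx,by,byaw)
        poly(r(.018,.032),.114,(255,255,0),bx,by,byaw)
        outs.append(im)
    w=max(o.shape[1] for o in outs)
    outs=[cv2.copyMakeBorder(o,0,0,0,w-o.shape[1],cv2.BORDER_CONSTANT) for o in outs]
    o=np.vstack(outs); s=min(800/o.shape[1],600/o.shape[0]);cv2.imwrite(name,cv2.resize(o,None,fx=s,fy=s))
E
python3 -c "
from ov import *
draw(.566,-.079,90,'pics/ov1.png')"
```

```text
(no output)
```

View pics/ov1.png

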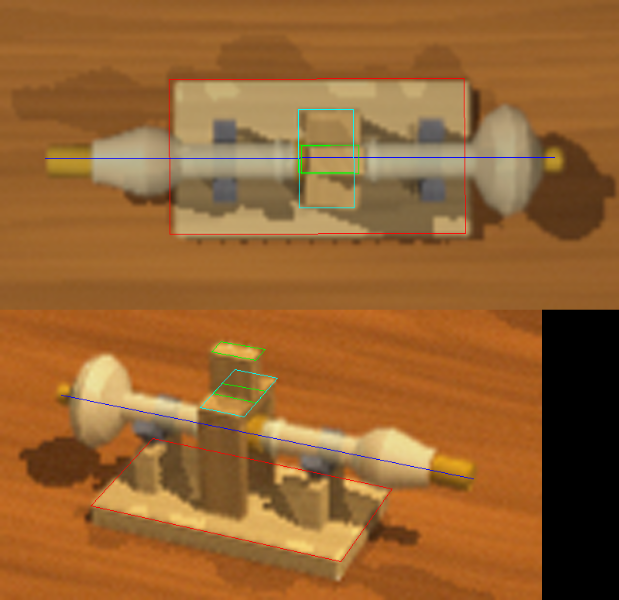

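The overlay fits to within about 3 mm. The stand is at about (0.5645, -0.082), yaw 90°. I'll move above the bridge now.

Call:
{"op": "carry_out", "data": {
  "targets": "-1 0 0 0 10.68; -1 0 0 0 10.68; -1 0 0 0 10.68; -1 0 0 0 10.68; -1 0 0 0 10.68; -1 0 0 0 10.68; -1 -50 26 0 0; -1 -50 26 0 0; -1 -50 26 0 0; -1 -50 26 0 0; -1 -50 26 0 0; -1 -50 26 0 0; -1 -50 26 0 0; -1 -50 26 0 0; -1 -50 26 0 0; -1 -50 26 0 0; -1 -50 26 0 0; -1 -49 26 0 0"
}}

```text
clock: 3.15
tcp_pos: [0.5642, -0.0833, 0.2484]
eef_rot: [0.707, 0.707, 0.0, 0.0]
ft_force: [0.7, 0.2, 1.5]
gripper_width: 0.0852
grasp_force: 0.0
```

Call:
{"op": "carry_out", "data": {
  "targets": "-1 0 0 0 0; -1 0 0 0 0; -1 0 0 0 0"
}}

```text
clock: 3.52
tcp_pos: [0.5627, -0.0802, 0.2484]
eef_rot: [0.706, 0.708, 0.0, -0.0]
ft_force: [-0.3, 0.0, 0.3]
gripper_width: 0.0855
grasp_force: 0.0
```

Call:
{"op": "carry_out", "data": {
  "targets": "-1 -2 2 20 0; -1 0 0 30 0; -1 0 0 30 0; -1 0 0 20 0; -1 0 0 11 0; -1 0 0 0 0; -1 0 0 0 0"
}}

```text
clock: 4.4
tcp_pos: [0.566, -0.0833, 0.1383]
eef_rot: [0.707, 0.707, 0.001, 0.001]
ft_force: [-0.7, -0.8, -0.1]
gripper_width: 0.0851
grasp_force: 0.0
```

Run:
```python
from h import *
o=[]
for c,(a,b,w,h) in dict(scene=(190,110,200,150),top=(220,170,200,150)).items():
    im=cams.grab_frame(c)[:,:,::-1]; o.append(cv2.resize(im[b:b+h,a:a+w],None,fx=2,fy=2,interpolation=cv2.INTER_CUBIC))
cv2.imwrite("pics/a.png",np.hstack(o)); print(arm.observe()["tcp_pos"])
```

```text
[ 0.56606767 -0.08351835  0.13836078]
```

View pics/a.png

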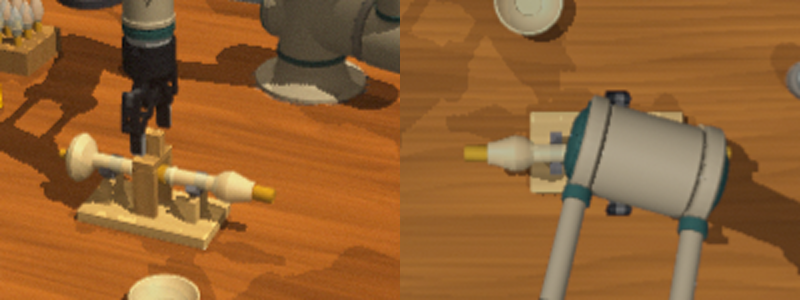

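The fingers straddle the tab (scene crop, about (150,130)). I'll close, then lift.

Call:
{"op": "carry_out", "data": {
  "targets": "0.2 0 0 0 0; 0.4 0 0 0 0; 0.6 0 0 0 0; 1 0 0 0 0; 1 0 0 0 0; 1 0 0 0 0; 1 0 0 0 0; 1 0 0 0 0; 1 0 0 0 0"
}}

```text
clock: 5.62
tcp_pos: [0.5654, -0.0835, 0.1374]
eef_rot: [0.707, 0.707, 0.0, 0.0]
ft_force: [-0.7, 0.4, 2.4]
gripper_width: 0.0167
grasp_force: 59.4
```

Call:
{"op": "carry_out", "data": {
  "targets": "1 0 0 -5 0; 1 0 0 -10 0; 1 0 0 -15 0; 1 0 0 -15 0; 1 0 0 -15 0; 1 0 0 -15 0; 1 0 0 -15 0; 1 0 0 -15 0; 1 0 0 -10 0; 1 0 0 0 0; 1 0 0 0 0"
}}

```text
clock: 7.0
tcp_pos: [0.5651, -0.0834, 0.2518]
eef_rot: [0.707, 0.707, -0.0, -0.001]
ft_force: [0.3, 0.9, -2.0]
gripper_width: 0.0172
grasp_force: 59.0
```

Run:
```python
from h import *
im=cams.grab_frame("scene")[:,:,::-1]; cv2.imwrite("pics/b.png",cv2.resize(im[90:240,170:370],None,fx=3,fy=3))
print(arm.observe()["tcp_pos"])
```

```text
[ 0.5649856  -0.08336545  0.25154611]
```

View pics/b.png

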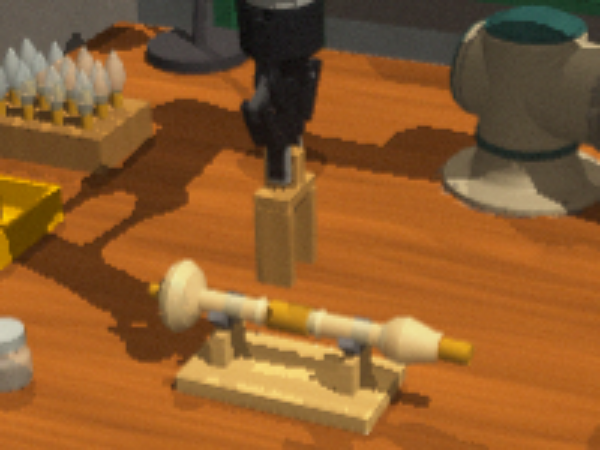

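The bridge is held upright and clear, and the stem is lying in its rests. I'll carry it to the free bench.

Call:
{"op": "carry_out", "data": {
  "targets": "1 10 -10 0 0; 1 25 -25 0 0; 1 30 -25 0 0; 1 30 -25 0 0; 1 30 -25 0 0; 1 30 -25 0 0; 1 18 -15 0 0; 1 10 -5 0 0; 1 0 0 0 0; 1 0 0 0 0; 1 0 0 20 0; 1 0 0 30 0; 1 0 0 30 0; 1 0 0 25 0; 1 0 0 15 0; 1 0 0 8 0; 1 0 0 0 0; 1 0 0 0 0"
}}

```text
clock: 9.3
tcp_pos: [0.4111, 0.0993, 0.1249]
eef_rot: [0.707, 0.707, 0.001, 0.0]
ft_force: [0.2, -0.9, -1.9]
gripper_width: 0.0172
grasp_force: 58.9
```

Call:
{"op": "carry_out", "data": {
  "targets": "1 0 0 4 0; 1 0 0 2 0; 1 0 0 0 0; 1 0 0 0 0"
}}

```text
clock: 9.8
tcp_pos: [0.4104, 0.0995, 0.1184]
eef_rot: [0.707, 0.707, 0.0, 0.0]
ft_force: [-0.5, -0.3, -2.3]
gripper_width: 0.0169
grasp_force: 59.0
```

Call:
{"op": "carry_out", "data": {
  "targets": "1 0 0 1 0; 1 0 0 0 0; 1 0 0 0 0"
}}

```text
clock: 10.18
tcp_pos: [0.4104, 0.0995, 0.1174]
eef_rot: [0.707, 0.707, 0.0, 0.0]
ft_force: [-0.4, -0.0, -1.4]
gripper_width: 0.0175
grasp_force: 59.0
```

Call:
{"op": "carry_out", "data": {
  "targets": "1 0 0 1 0; 1 0 0 0 0; 1 0 0 0 0; 0.4 0 0 0 0; 0.2 0 0 0 0; -0.2 0 0 0 0; -0.6 0 0 0 0; -1 0 0 0 0; -1 0 0 0 0; -1 0 0 0 0; -1 0 0 -15 0; -1 0 0 -30 0; -1 0 0 -40 0; -1 0 0 -40 0; -1 0 0 -20 0; -1 0 0 0 0; -1 0 0 0 0"
}}

```text
clock: 12.3
tcp_pos: [0.4096, 0.0994, 0.2603]
eef_rot: [0.707, 0.707, -0.001, -0.001]
ft_force: [0.4, -0.2, 0.3]
gripper_width: 0.0852
grasp_force: 0.0
```

Run:
```python
from h import *
o=[]
for c,(a,b,w,h) in dict(scene=(190,100,200,150),top=(200,200,200,150)).items():
    im=cams.grab_frame(c)[:,:,::-1]; o.append(cv2.resize(im[b:b+h,a:a+w],None,fx=2,fy=2,interpolation=cv2.INTER_CUBIC))
cv2.imwrite("pics/c.png",np.vstack([np.hstack(o)])); im=cams.grab_frame("top");cv2.imwrite("pics/top2.png",im[:,:,::-1])
for c in("scene","top"):
  for n,z in dict(stem=.08,bulb_end=.08,slim_end=.08).items():
    for d in cams.tip_of(c,n)[:1]: print(c,n,d["p"],at(c,d["centre"][::-1],z))
hsv=cv2.cvtColor(im,cv2.COLOR_RGB2HSV)
print(proj("top",[.5645,-.082,.08]),proj("top",[.5645,-.06,.095]),proj("top",[.5645,-.104,.095]))
for v in (243,246): print([tuple(hsv[v,u]) for u in range(306,338)])
```

```text
scene stem 0.71 [ 0.55689569 -0.08402975  0.08      ]
scene bulb_end 0.95 [ 0.57202314 -0.24374769  0.08      ]
scene slim_end 0.76 [0.56406368 0.0958165  0.08      ]
top stem 0.92 [ 0.55959146 -0.07280814  0.08      ]
top bulb_end 0.72 [ 0.57084632 -0.24247382  0.08      ]
top slim_end 0.92 [0.57065974 0.11190327 0.08      ]
[324.00739984 245.81307074] [315.88189637 245.94527722] [332.96400177 245.9199174 ]
[(np.uint8(20), np.uint8(72), np.uint8(176)), (np.uint8(21), np.uint8(72), np.uint8(176)), (np.uint8(21), np.uint8(72), np.uint8(176)), (np.uint8(21), np.uint8(71), np.uint8(175)), (np.uint8(22), np.uint8(73), np.uint8(178)), (np.uint8(22), np.uint8(68), np.uint8(185)), (np.uint8(22), np.uint8(68), np.uint8(177)), (np.uint8(22), np.uint8(70), np.uint8(168)), (np.uint8(21), np.uint8(71), np.uint8(175)), (np.uint8(21), np.uint8(74), np.uint8(183)), (np.uint8(21), np.uint8(144), np.uint8(175)), (np.uint8(21), np.uint8(191), np.uint8(175)), (np.uint8(21), np.uint8(195), np.uint8(175)), (np.uint8(21), np.uint8(193), np.uint8(174)), (np.uint8(21), np.uint8(193), np.uint8(174)), (np.uin
[... 1527 characters left out ...]
np.uint8(192)), (np.uint8(22), np.uint8(193), np.uint8(192)), (np.uint8(22), np.uint8(193), np.uint8(192)), (np.uint8(22), np.uint8(187), np.uint8(192)), (np.uint8(22), np.uint8(191), np.uint8(192)), (np.uint8(22), np.uint8(191), np.uint8(192)), (np.uint8(22), np.uint8(192), np.uint8(191)), (np.uint8(22), np.uint8(194), np.uint8(191)), (np.uint8(22), np.uint8(192), np.uint8(190)), (np.uint8(22), np.uint8(195), np.uint8(191)), (np.uint8(21), np.uint8(176), np.uint8(190)), (np.uint8(23), np.uint8(81), np.uint8(183)), (np.uint8(26), np.uint8(58), np.uint8(198)), (np.uint8(26), np.uint8(53), np.uint8(197)), (np.uint8(27), np.uint8(52), np.uint8(197)), (np.uint8(27), np.uint8(49), np.uint8(188))]
```

View pics/c.png

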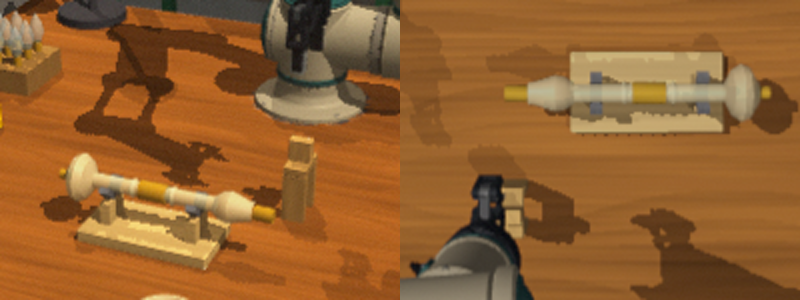

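The bridge stands upright on the bench at top-crop (515,205) and is let go; the stem is still in its rests. The collar's middle is at top column 324, which matches y ≈ -0.082. Next I'll move above the collar and descend.

Call:
{"op": "carry_out", "data": {
  "targets": "-1 -15 12 0 0; -1 -35 30 0 0; -1 -35 30 0 0; -1 -35 30 0 0; -1 -35 30 0 0; -1 -20 18 0 0; -1 -6 5 0 0; -1 0 0 0 0; -1 0 0 0 0; -1 0 0 20 0; -1 0 0 35 0; -1 0 0 35 0; -1 0 0 20 0; -1 0 0 0 0; -1 0 0 0 0"
}}

```text
clock: 14.62
tcp_pos: [0.5659, -0.0811, 0.1526]
eef_rot: [0.707, 0.708, 0.001, 0.001]
ft_force: [0.1, 0.3, 0.5]
gripper_width: 0.0851
grasp_force: 0.0
```

Call:
{"op": "carry_out", "data": {
  "targets": "-1 0 -1 20 0; -1 0 0 25 0; -1 0 0 20 0; -1 0 0 11 0; -1 0 0 0 0; -1 0 0 0 0; 0 0 0 0 0; 0.3 0 0 0 0; 0.5 0 0 0 0; 1 0 0 0 0; 1 0 0 0 0; 1 0 0 0 0; 1 0 0 0 0; 1 0 0 0 0"
}}

```text
clock: 16.38
tcp_pos: [0.5635, -0.0815, 0.0758]
eef_rot: [0.707, 0.707, -0.001, -0.001]
ft_force: [-3.7, -0.0, 5.1]
gripper_width: 0.0287
grasp_force: 58.7
```

Call:
{"op": "carry_out", "data": {
  "targets": "1 0 0 -2 0; 1 0 0 -4 0; 1 0 0 -5 0; 1 0 0 -5 0; 1 0 0 -4 0; 1 0 0 0 0; 1 0 0 0 0"
}}

```text
clock: 17.25
tcp_pos: [0.5643, -0.0814, 0.0952]
eef_rot: [0.707, 0.707, -0.0, -0.0]
ft_force: [0.2, -0.8, -4.3]
gripper_width: 0.0287
grasp_force: 59.4
```

Run:
```python
from h import *
im=cams.grab_frame("scene")[:,:,::-1]; cv2.imwrite("pics/d.png",cv2.resize(im[90:240,190:390],None,fx=3,fy=3))
s=arm.observe();print(s["tcp_pos"],s["ft_force"],s["torque"])
```

```text
[ 0.56424775 -0.08139481  0.09516053] [-0.52126415 -0.69970582 -5.26254148] [-0.0229638  -0.0060022   0.01346689]
```

View pics/d.png

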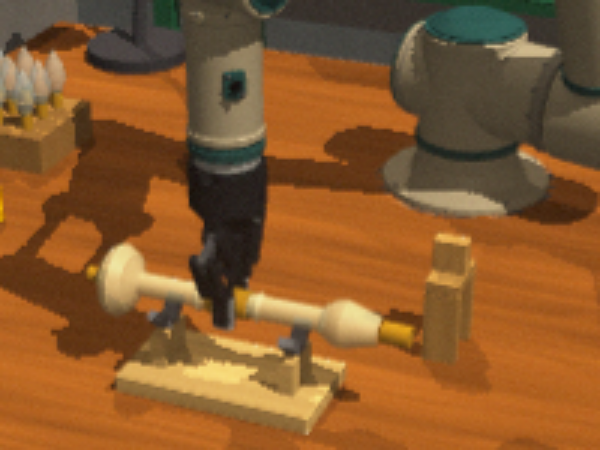

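The stem is level and off its rests, with tiny wrist torque, and the bridge is clear. I'll raise it the rest of the way, then hold.

Call:
{"op": "carry_out", "data": {
  "targets": "1 0 0 -6 0; 1 0 0 -10 0; 1 0 0 -12 0; 1 0 0 -12 0; 1 0 0 -12 0; 1 0 0 -12 0; 1 0 0 -12 0; 1 0 0 -12 0; 1 0 0 -8 0; 1 0 0 -4 0; 1 0 0 0 0; 1 0 0 0 0; 1 0 0 0 0; 1 0 0 0 0"
}}

```text
clock: 19.05
tcp_pos: [0.5643, -0.0814, 0.195]
eef_rot: [0.707, 0.707, -0.0, -0.0]
ft_force: [0.4, 0.3, -4.4]
gripper_width: 0.0284
grasp_force: 59.5
```

Call:
{"op": "carry_out", "data": {
  "targets": "1 0 0 0 0; 1 0 0 0 0; 1 0 0 0 0; 1 0 0 0 0; 1 0 0 0 0; 1 0 0 0 0; 1 0 0 0 0; 1 0 0 0 0; 1 0 0 0 0; 1 0 0 0 0; 1 0 0 0 0; 1 0 0 0 0; 1 0 0 0 0; 1 0 0 0 0; 1 0 0 0 0; 1 0 0 0 0; 1 0 0 0 0; 1 0 0 0 0; 1 0 0 0 0; 1 0 0 0 0"
}}

```text
clock: 21.55
tcp_pos: [0.5644, -0.0815, 0.1953]
eef_rot: [0.707, 0.707, 0.0, -0.0]
ft_force: [0.9, -0.1, -4.7]
gripper_width: 0.0283
grasp_force: 59.5
```

Run:
```python
from h import *
im=cams.grab_frame("scene")[:,:,::-1]; cv2.imwrite("pics/e.png",cv2.resize(im[60:240,170:410],None,fx=3,fy=3))
s=arm.observe();print(s["tcp_pos"],s["ft_force"],s["torque"],s["joint_velocities"])
```

```text
[ 0.56441269 -0.08146663  0.19530477] [-0.35310345 -0.83826482 -5.18399118] [-0.02713864 -0.00851807  0.01533157] [-0.00072884 -0.00102917 -0.00165547 -0.00044652  0.00035336 -0.00030856]
```

View pics/e.png

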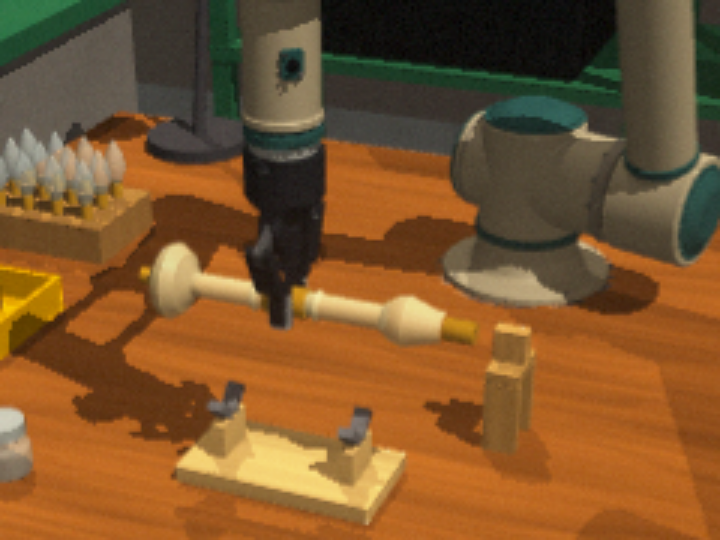

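The stem is level and still about 12 cm above its rests, and the bridge stands apart on the bench at (505,390). I'll hand the job in.

```bash
python3 -c "
from station import order
print(order.finish_job())"
```

```text
the job is handed in; nothing more can be done
None
```

The job is handed in: the bridge stands upright on the bench off the stand, and the arm is holding the stem level and still about 12 cm above its rests, after more than two seconds there; the cup, dish and jar were not touched, and no verdict was returned.

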